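# Lid off the cuff case and into the divider slot

### The arm

A 6-joint arm with a two-finger parallel gripper is mounted at the origin on the work surface. World frame = base frame: x ahead of the robot, y to its left, z up, the work surface at z = 0. Lengths are in m, angles in degrees, forces in N, time in s.
With the tool pointing down it reaches from about 0.25 to 0.725 m from the base axis. Payload 9.7 kg.
Tool frame: the origin (TCP) lies midway between the tips of the shut fingers; the grasp point (between the pads) lies 19 mm behind it; z points along the fingers, y is the line along which they close (so a half turn about z gives the same grasp; the last joint's range is limited). The gripper opens to 85 mm and grips with 20 to 120 N. Pads are 22 mm wide; open, the fingers measure 114 mm over their backs; the gripper's body (76 mm by 85 mm) begins 54 mm behind the grasp point. The pads swing forward as they close: fully open they stand 13 mm farther back than shut.
Start: joints at [-75.401, 4.979, 10.078, 95.1, 0, 90], TCP at [0.139, -0.532, 0.231] pointing down, gripper open.
Joint ranges: [-179.16, 179.16], [-48.56, 103.87], [-65.8, 70.77], [-126.05, 130.52], [-82.76, 87.17], [-180, 180]. Speed limits (degrees/s): [127.2, 127.2, 147.25, 180, 180, 180].

### API

Orientations are given as [roll, pitch, yaw] about the fixed x, y, z axes, in that order (R = Rz(yaw) Ry(pitch) Rx(roll)).
In Python, from workcell import readout, imaging, bot, spotter gives the robot as it stands.
- The arm moves only by the shell command python3 -m jog 'ROWS' [FORCE]. ROWS is JSON, a list of rows, each an object with "rotation": the turn, a rotation vector about the world's x, y, z in degrees, a list of three; "translation": the shift along the world's x, y, z in mm, a list of three; "grip": the finger opening in mm, from 0 to 85.4. In form: [{"rotation": [wx, wy, wz], "translation": [dx, dy, dz], "grip": grip}, ...]. A call has 1 to 20 rows; each row is the pose to reach, as a shift and turn from the pose commanded when the call began; what a row does not reach only later rows make up. A row lasts 1/10 s, in which the tool goes at most 50 mm and 8.59 degrees, less where a joint would pass 70% of its speed; a pose out of reach is approached as far as the arm can. A call with a gripper value outside its range is refused whole. The fingers move at their own pace and stop on an object; FORCE is the grip in N (left out, the last holds). Time passes only in rows, so rows that repeat a pose let the fingers close. It gives the time, the measured TCP pose, the force, the opening and the grip force at its end, in the units of the state.
- readout.get_obs(): the state, without advancing time (a new reading comes with each control period).
- imaging.camera(name): name is "side" or "top" or "wrist"; returns (picture, depth): 400x640x3 uint8, red, green, blue; 400x640 float32, m along the optical axis (not along the pixel's ray), 0 where there is no reading.
- imaging.camera_info(name): a dict with "vertical_fov" (degrees; the focal length in pixels is half the picture's height over the tangent of half this angle, whatever the lens; pixels are square), "cx", "cy" (the principal point, pixels), "extrinsics" (4x4, takes a point from camera to world coordinates); the wrist camera has in their place "tool_from_camera" (4x4, takes a point from camera to tool coordinates, whose origin is the TCP and whose axes are the flange's). Camera axes: x right, y down, z forward; pixel columns grow to the right and rows downward; lengths in m; the calibration is good to about 2 mm. The wrist camera is an equidistant fisheye: a pixel r from the principal point sees the ray r / f radians off the axis. A picture is of the moment at which its call begins: read the wrist's pose just before it. camera_info takes no time and is no camera call.
- bot.job_done(): hands the job in; it is judged then, once.
Trained networks look in the newest picture that a camera, given by its name, has taken for a name from the list of things; names that differ only in an ending like _2 or _b are one class to them, and where a whole thing is asked for, a point or a joint stands for the part that bears it (a point fixed in the world has none). Each returns a list of dicts, best first, with "confidence" (0 to 1); they miss things now and then, are a little off and sometimes report something else, mostly with a low value. They report only what shows in the picture. A call takes as long as a camera call. They do not tell look-alikes from the thing itself.
- spotter.spot_in(camera, target): "box" ([centre column, centre row, width, height] in pixels, round what is visible of it).
- spotter.mark_of(camera, target): "uv" ([column, row] in pixels: a listed point, or the origin of a listed thing).
The state is a dict: "time": time; "q": joint angles; "qd": joint speeds; "joint_efforts": joint torques, N m; "ee_pos": TCP position; "tcp_rot": TCP orientation; "wrist_force": force on the tool from outside, world axes, zero at the start; "torque": the same for the moment, N m; "opening": finger opening in m; "grasp_force": force on a finger pad.
Only numpy, scipy, OpenCV 4.12 (cv2) and the standard library are available. Lean on these libraries where they do the work, as an engineer would, in place of code of your own. Each camera call takes 0.05 s, during which the arm holds its last target. There are 200 camera calls.

### The job

Open the white blood pressure cuff case in the drawer: its lid is tucked under the keeper lip, so tip the free end up by the finger rib, draw the lid out from under the lip and lift it off. Set the lid down leaning steeply against the outside of the case, tucked edge down on the drawer floor and rib facing out, and let go; then take it again by its bare upper edge, and stand it, tucked edge down, in the narrow slot of the clear divider box, right to the bottom. Leave the pill tray, ring dish, eraser and tweezer where they are.

Things in the scene. Friction and masses are not known exactly. Their poses are not given: they have to be found in the camera images.
- nightstand: White nightstand, fixed, top drawer half open (all sizes in mm). Origin: centre of the drawer's underside; z up, x away from the robot. Drawer floor 12 above the origin, inside x -193 to 190, y -312 to 312; side walls 60 high, front panel (robot side, x -213 to -193) 95 high. The nightstand's top slab begins at x 192, its top 146 above the origin.
- case: White plastic cuff case on the drawer floor, fixed: open box 96 (x) by 132 (y) by 55 high, walls 4. Origin: centre of its underside. The lid lies on a ledge 46 above the origin, inside the rim (opening 88 by 124). Along the -y wall a keeper lip reaches inward over the lid: full width, y -66 to -50, underside 55, top 59 above the origin.
- case_lip (a point): Lower inner edge of the case's keeper lip, mid-length (case frame 0, -50, 55); axes as the case's.
- lid: Loose white plastic lid, plate 80 (x) by 120 (y) by 5, 60 g. Origin: centre of its underside; z its upper side. Seated, axes as the case's; its y = -60 (tucked) edge is 10 deep under the keeper lip, 4 of play above; 2 (y) and 4 (x) to each wall; the plate lies below the rim. Upper side: finger rib 10 thick (x), y -8 to 28, rising to 23.5 above the origin. Bare from y 28 to the free edge at y 60.
- lid_rib (a point): Centre of the top of the lid's finger rib (lid frame 0, 10, 23.5).
- lid_foot (a point): Middle of the lid's tucked edge (lid frame 0, -60, 2.5).
- lid_edge (a point): Middle of the lid's bare free edge, across from the tucked one (lid frame 0, 60, 2.5).
- box: Clear acrylic divider box on the drawer floor, fixed, 104 (x) by 94 (y) by 48 high, walls and floor 4. Origin: centre of its underside. One narrow slot runs the length of its -y side (y from -43 to -25, x from -48 to 48); the rest is two wide bays, each holding a low round thing.
- box_slot (a point): Centre of the mouth of the narrow slot, level with the rim (box frame 0, -34, 48); axes as the box's: the slot is 96 long along x, 18 wide along y, 44 deep.
- pill_tray: Grey weekly pill tray with seven lids in a row, 34 (x) by 190 (y) by 22, loose. Origin: centre of its underside.
- ring_dish: Pink ceramic ring dish, 62 across, 22 high, loose. Origin: centre of its underside.
- eraser: Off-white rubber eraser, 22 (x) by 48 (y) by 12, loose. Origin: centre of its underside.
- tweezer: Small steel tweezer, 12 (x) by 100 (y) by 7, loose. Origin: centre of its underside.
Things that resemble listed ones, but are neither listed nor needed, are in the scene too. What is meant by the lid is not yellow, and is the smaller of those in its own colour.

How it is judged (in metres and radians):
On the way, in this order (a step that is already met when the one before it is completed fails the run):
1. the lid's free end is tipped up by the fingers (more than 3.5 degrees) with the tucked edge still at the keeper lip (angle between lid's own z axis and vertical above 0.06 rad and contact force between the fingers and lid above 0.3 N and distance between lid_foot and case_lip below 0.03 m and z of lid_edge in the frame of case above 0.055 m), for 0.05 s.
2. the lid is off and set down leaning against the outside of the case, 35 to 80 degrees from flat, upper side up, tucked edge on the drawer floor, at rest and let go (angle between lid's own z axis and vertical between 0.61 and 1.4 rad and contact force between the fingers and lid below 0.05 N and contact force between lid and case above 0.02 N and linear speed of lid below 0.03 m/s and z of lid_foot in the frame of nightstand below 0.024 m and z of lid_edge in the frame of nightstand above 0.06 m), for 0.2 s.
3. the lid is held again, by its bare upper edge, and clear of the drawer floor (contact force between the fingers and lid above 0.5 N and y of the grasp point in the frame of lid above 0.04 m and z of lid_foot in the frame of nightstand above 0.035 m), for 0.1 s.
At the end, for the whole second after the job is handed in: The lid stands released and at rest in the narrow slot of the divider box, tucked edge down within 8 mm of the slot's bottom and between its walls, its free edge up, leaning less than 25 degrees; pill tray, ring dish, eraser and tweezer lie within 20 mm of where they began (x of lid_foot in the frame of box_slot between -0.014 and 0.014 m and y of lid_foot in the frame of box_slot between -0.01 and 0.01 m and z of lid_foot in the frame of box_slot below -0.036 m and angle between lid's own y axis and vertical below 0.45 rad and linear speed of lid below 0.02 m/s and contact force between the fingers and lid below 0.05 N); the robot touches nothing.
It fails at once if the pill tray is pushed more than 20 mm (distance of pill_tray from where it was at the start of the episode above 0.02 m).
It fails at once if the ring dish is pushed more than 20 mm (distance of ring_dish from where it was at the start of the episode above 0.02 m).
It fails at once if the eraser is pushed more than 20 mm (distance of eraser from where it was at the start of the episode above 0.02 m).
It fails at once if the tweezer is pushed more than 20 mm (distance of tweezer from where it was at the start of the episode above 0.02 m).
It also fails if it takes over 61 s, if anything falls off the work surface, if the arm or the gripper's body presses on something with over 40 N, if the wrist force passes 120 N, or if a joint passes its speed limit or range.

## Working session

There is one attempt and no reset: what is moved stays moved. The work goes in short steps, Python scripts to look and compute and a shell command to move; the robot and the scene stay as the last step left them, time stands still between calls to the robot, and variables do not carry over. Pictures are saved under pics/ and viewed, at most 12 in all, crops included, and the job is handed in when it is done.

```bash
ls; mkdir -p pics
cat > h.py <<'E'
import numpy as np, cv2
from workcell import readout, imaging, bot, spotter
from scipy.spatial.transform import Rotation as R
def cam(n):
    o=readout.get_obs(); rgb,d=imaging.camera(n); i=imaging.camera_info(n)
    f=rgb.shape[0]/2/np.tan(np.radians(i["vertical_fov"])/2)
    return o,rgb,d,i,f
def save(n,rgb): cv2.imwrite(f"pics/{n}.png",cv2.cvtColor(rgb,cv2.COLOR_RGB2BGR))
def pt(uv,d,i,f,z=None):
    u,v=uv; T=i["extrinsics"]
    T=np.array(T); r=np.array([(u-i["cx"])/f,(v-i["cy"])/f,1])
    if z is None:
        k=d[int(round(v)),int(round(u))]
    else:
        rw=T[:3,:3]@r; k=(z-T[2,3])/rw[2]
    return T[:3,:3]@(r*k)+T[:3,3]
E
python3 - <<'E'
from h import *
o=readout.get_obs(); print({k:np.round(v,3).tolist() for k,v in o.items()})
for n in ["top","side"]:
    o,rgb,d,i,f=cam(n); save(n+"0",rgb); print(n,f,np.round(i["extrinsics"],3).tolist(),i["cx"],i["cy"])
    np.savez(n+"0.npz",rgb=rgb,d=d)
    for t in ["case","lid","lid_rib","lid_edge","lid_foot","case_lip","box","box_slot","pill_tray","ring_dish","eraser","tweezer","nightstand"]:
        for m in spotter.mark_of(n,t)[:4]:
            print(n,t,np.round(m["confidence"],2),np.round(m["uv"]),np.round(pt(m["uv"],d,i,f),3))
E
```

```text
pics
{'time': 0.0, 'q': [-75.4, 5.011, 10.034, 95.099, -0.001, 90.001], 'qd': [0.02, -0.068, -0.047, -0.031, -0.074, 0.082], 'joint_efforts': [-0.0, -52.039, 46.48, 0.016, -0.0, -0.0], 'ee_pos': [0.139, -0.532, 0.231], 'tcp_rot': [-179.925, 0.001, 14.599], 'wrist_force': [0.54, 0.253, 0.344], 'torque': [-0.026, -0.035, -0.009], 'grasp_force': 0.0, 'opening': 0.085}
top 377.62902502381155 [[-0.022, -0.981, 0.194, 0.374], [-1.0, 0.021, -0.009, 0.123], [0.004, -0.194, -0.981, 0.906], [0.0, 0.0, 0.0, 1.0]] 314.2292697591357 205.0090193493237
top case 0.72 [333. 205.] [0.539 0.073 0.064]
top lid 0.84 [176. 196.] [0.579 0.446 0.016]
top lid 0.69 [170. 288.] [0.363 0.447 0.023]
top lid 0.61 [332. 200.] [0.547 0.076 0.081]
top lid 0.42 [406. 264.] [ 0.405 -0.092  0.035]
top lid_rib 0.75 [169. 276.] [0.374 0.123 0.906]
top lid_rib 0.64 [328. 203.] [0.542 0.085 0.077]
top lid_rib 0.6 [175. 196.] [0.578 0.45  0.017]
top lid_edge 0.96 [307. 203.] [0.547 0.132 0.064]
top lid_edge 0.95 [154. 206.] [ 0.56   0.506 -0.001]
top lid_edge 0.87 [177. 248.] [0.456 0.444 0.002]
top lid_foot 0.97 [199. 179.
[... 1149 characters left out ...]
 -0.001]
side lid_edge 0.64 [399. 332.] [ 0.586 -0.239  0.016]
side lid_edge 0.32 [399. 236.] [ 0.714 -0.025  0.025]
side lid_foot 0.91 [302. 151.] [ 0.621  0.389 -0.   ]
side lid_foot 0.71 [186. 164.] [ 0.283  0.48  -0.004]
side lid_foot 0.67 [336. 237.] [0.553 0.009 0.067]
side case_lip 0.77 [332. 233.] [0.55  0.021 0.071]
side box_slot 0.72 [454. 302.] [ 0.733 -0.231  0.019]
side box_slot 0.7 [415. 336.] [ 0.611 -0.262  0.022]
side pill_tray 0.82 [299. 308.] [ 0.411 -0.108  0.027]
side ring_dish 0.65 [366. 191.] [0.714 0.148 0.018]
side eraser 0.5 [399. 235.] [ 0.715 -0.024  0.027]
side tweezer 0.49 [452. 304.] [ 0.726 -0.234  0.02 ]
side nightstand 0.56 [349. 263.] [ 0.567 -0.04   0.012]
```

View pics/top0.png

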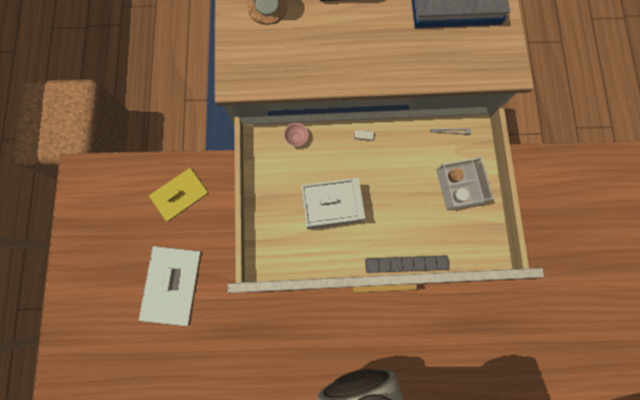

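View pics/side0.png

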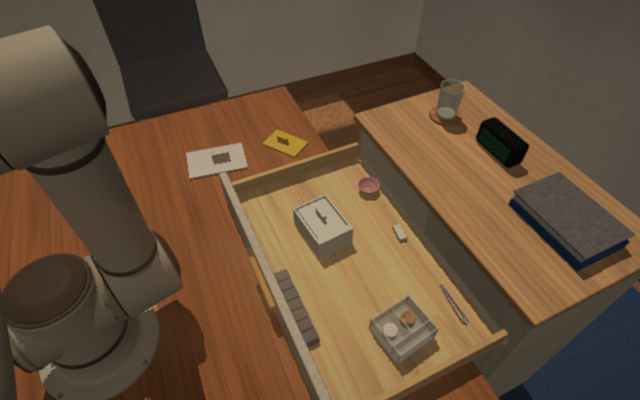

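The lid candidates in the top image are the yellow one at (178,195), the large white one at (170,286), and the small white one seated in the case at (333,203). The description picks the one in the case: it is not yellow and is the smaller of the white pair. The drawer also holds the dish (296,134), eraser (364,135), tweezer (450,131), box (465,184) and pill tray (407,264).

Run:
```python
from h import *
out={}
for n in ["top","side"]:
    z=np.load(n+"0.npz"); rgb,d=z["rgb"],z["d"]; i=imaging.camera_info(n); f=200/np.tan(np.radians(i["vertical_fov"])/2)
    v,u=np.mgrid[:400,:640]; T=np.array(i["extrinsics"])
    P=np.stack([(u-i["cx"])/f*d,(v-i["cy"])/f*d,d],-1)@T[:3,:3].T+T[:3,3]
    def reg(x0,x1,y0,y1,z0,z1): return (P[...,0]>x0)&(P[...,0]<x1)&(P[...,1]>y0)&(P[...,1]<y1)&(P[...,2]>z0)&(P[...,2]<z1)&(d>0)
    fl=reg(.45,.65,-.15,-.05,-.1,.2); print(n,"floor z",np.median(P[fl][:,2]))
    for nm,r in dict(case=(.45,.65,-.02,.17,.052,.12),box=(.5,.68,-.33,-.15,.045,.09),tray=(.36,.46,-.23,.03,.022,.06)).items():
        m=reg(*r); q=P[m].astype(np.float32); c=cv2.minAreaRect(q[:,:2]*1000); print(n,nm,m.sum(),np.round(c[0],1),np.round(c[1],1),round(c[2],1),np.round(np.percentile(q[:,2],[5,50,95]),4))
    m=reg(.45,.65,-.02,.17,.078,.12); q=P[m];print("rib",len(q),np.round(q.mean(0),4), np.round(q.max(0),4)) if len(q) else 0
    # front panel & side walls
    for nm,r in dict(front=(.3,.4,-.3,.25,.085,.15),left=(.4,.68,.22,.35,.05,.09)).items():
        q=P[reg(*r)]; 
        if len(q): print(nm,len(q),np.round(cv2.fitLine((q[:,:2]*1000).astype(np.float32),cv2.DIST_L2,0,.01,.01).ravel(),3),np.round(np.percentile(q,[5,95],axis=0),3).tolist())
z=np.load("top0.npz")["rgb"]; save("crop_top",np.hstack([cv2.resize(z[165:245,285:385],(400,320),interpolation=cv2.INTER_CUBIC),cv2.resize(z[150:230,415:515],(400,320),interpolation=cv2.INTER_CUBIC)]))
```

```text
top floor z 0.012262346002782532
top case 2472 [546.6  73.5] [ 96.4 132.1] 6.3 [0.0587 0.0639 0.073 ]
top box 847 [ 590.3 -241.3] [104.5  96.8] 9.4 [0.0466 0.0579 0.0621]
top tray 1222 [405.1 -95.4] [ 34.  189.7] 0.8 [0.0264 0.0337 0.0365]
rib 72 [0.5469 0.084  0.082 ] [0.5528 0.1024 0.0849]
front 2515 [ 2.60000e-02 -1.00000e+00  3.69702e+02 -2.34690e+01] [[0.358, -0.273, 0.092], [0.381, 0.224, 0.097]]
left 728 [1.00000e+00 2.90000e-02 5.37057e+02 2.89011e+02] [[0.414, 0.282, 0.055], [0.664, 0.297, 0.063]]
side floor z 0.011927883158632746
side case 1827 [546.2  72.8] [ 97.4 135.4] 5.9 [0.0573 0.0633 0.0725]
side box 1062 [ 589.3 -241.7] [106.5  95.2] 9.5 [0.0464 0.0581 0.0619]
side tray 1249 [ 391.9 -115.8] [ 61.2 222.4] 1.3 [0.0268 0.0336 0.0421]
rib 50 [0.5464 0.083  0.081 ] [0.5526 0.1004 0.0841]
front 2245 [ 2.50000e-02 -1.00000e+00  3.69838e+02 -7.45260e+01] [[0.358, -0.283, 0.091], [0.381, 0.203, 0.097]]
left 534 [1.00000e+00 2.40000e-02 5.34660e+02 2.87085e+02] [[0.412, 0.28, 0.051], [0.666, 0.296, 0.062]]
```

View pics/crop_top.png

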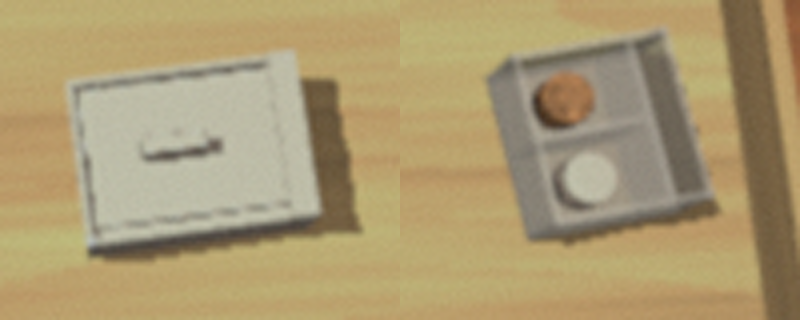

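Top image and crop: the small white lid sits in the case with its rib at about (328,201), and the keeper lip is on the -y side at about (358,198). The box slot is on the -y (right) side, near (484,180). Depth puts the case at (546.5, 73, yaw 6.2°) and the box at (590, -241.5, yaw 9.4°).

```bash
cat >> h.py <<'E'
CX=np.array([.5465,.0732,.012]); CY=6.2
RC=R.from_euler('z',CY,degrees=True)
def go(p,Rt,msg=""):
    o=readout.get_obs(); Rn=R.from_euler('xyz',o["tcp_rot"],degrees=True)
    rv=(Rt*Rn.inv()).as_rotvec(degrees=True)
    print(msg,"rot",np.round(rv,1).tolist(),"tr",np.round((np.array(p)-o["ee_pos"])*1000,1).tolist())
def Rib(lidtilt,off=-15,yaw=CY):   # tool rotation gripping the rib, lid tilted about its x
    return R.from_euler('z',yaw,degrees=True)*R.from_euler('x',lidtilt+off,degrees=True)*R.from_euler('z',90,degrees=True)*R.from_euler('x',180,degrees=True)
E
python3 - <<'E'
from h import *
rib=CX+RC.apply([0,.010,0]); print(rib)
go([rib[0],rib[1],.14],Rib(0),"above")
E
```

```text
[0.54542001 0.08314151 0.012     ]
above rot [-13.5, 9.3, 81.1] tr [406.8, 615.4, -91.3]
```

```bash
python3 -m jog '[{"rotation":[-13.5,9.3,81.1],"translation":[407,615,0],"grip":36},{"rotation":[-13.5,9.3,81.1],"translation":[407,615,0],"grip":36},{"rotation":[-13.5,9.3,81.1],"translation":[407,615,0],"grip":36},{"rotation":[-13.5,9.3,81.1],"translation":[407,615,0],"grip":36},{"rotation":[-13.5,9.3,81.1],"translation":[407,615,0],"grip":36},{"rotation":[-13.5,9.3,81.1],"translation":[407,615,0],"grip":36},{"rotation":[-13.5,9.3,81.1],"translation":[407,615,0],"grip":36},{"rotation":[-13.5,9.3,81.1],"translation":[407,615,0],"grip":36},{"rotation":[-13.5,9.3,81.1],"translation":[407,615,0],"grip":36},{"rotation":[-13.5,9.3,81.1],"translation":[407,615,0],"grip":36},{"rotation":[-13.5,9.3,81.1],"translation":[407,615,0],"grip":36},{"rotation":[-13.5,9.3,81.1],"translation":[407,615,0],"grip":36},{"rotation":[-13.5,9.3,81.1],"translation":[407,615,0],"grip":36},{"rotation":[-13.5,9.3,81.1],"translation":[407,615,0],"grip":36},{"rotation":[-13.5,9.3,81.1],"translation":[407,615,0],"grip":36},{"rotation":[-13.5,9.3,81.1],"translation":[407,615,-50],"grip":36},{"rotation":[-13.5,9.3,81.1],"translation":[407,615,-90],"grip":36},{"rotation":[-13.5,9.3,81.1],"translation":[407,615,-90],"grip":36}]' 40
python3 - <<'E'
from h import *
o,rgb,d,i,f=cam("wrist"); save("w1",rgb); print(np.round(o["q"],2),np.round(o["ee_pos"],4),np.round(o["tcp_rot"],2),o["time"]); 
rib=CX+RC.apply([0,.010,0]); go([rib[0],rib[1],.068],Rib(0),"grasp")
T=np.array(i["tool_from_camera"]);print(np.round(T,3).tolist(),f)
Rt=R.from_euler('xyz',o["tcp_rot"],degrees=True).as_matrix()
for t in ["lid_rib","lid_edge","case_lip","case"]:
  for m in spotter.mark_of("wrist",t)[:2]:
    u,v=m["uv"]; a=np.array([u-i["cx"],v-i["cy"]]); r=np.hypot(*a); th=r/f
    ray=np.array([*(a/r*np.sin(th)),np.cos(th)]); 
    ro=Rt@T[:3,:3]@ray; po=Rt@T[:3,3]+o["ee_pos"]; z={"lid_rib":.0815,"lid_edge":.0605,"case_lip":.067,"case":.012}[t]
    p=po+ro*(z-po[2])/ro[2]; print(t,round(m["confidence"],2),np.round(m["uv"]),np.round(p,4),"case frame",np.round(RC.inv().apply(p-CX),4))
E
```

```text
time: 3.2
ee_pos: [0.543, 0.0824, 0.1355]
tcp_rot: [-179.5, 15.1, 96.4]
wrist_force: [-0.2, 0.1, -0.6]
opening: 0.0357
grasp_force: 0.0
[ 16.25   6.61   0.13  86.74 -14.8  100.36] [0.543  0.0824 0.1355] [-179.45   15.12   96.38] 3.2
grasp rot [0.1, -0.3, -0.0] tr [1.3, 0.7, -71.4]
[[0.001, -0.959, -0.284, 0.072], [1.0, 0.001, 0.0, 0.0], [-0.0, -0.284, 0.959, -0.144], [0.0, 0.0, 0.0, 1.0]] 309.70691628693146
lid_rib 0.96 [328. 202.] [0.5472 0.084  0.0815] case frame [0.0019 0.0106 0.0695]
lid_edge 0.7 [330. 119.] [0.5427 0.1341 0.0605] case frame [0.0028 0.061  0.0485]
case_lip 0.58 [325. 259.] [0.5529 0.0209 0.067 ] case frame [ 0.0007 -0.0527  0.055 ]
case 0.34 [325. 257.] [ 0.5579 -0.0251  0.012 ] case frame [ 0.0007 -0.099   0.    ]
```

View pics/w1.png

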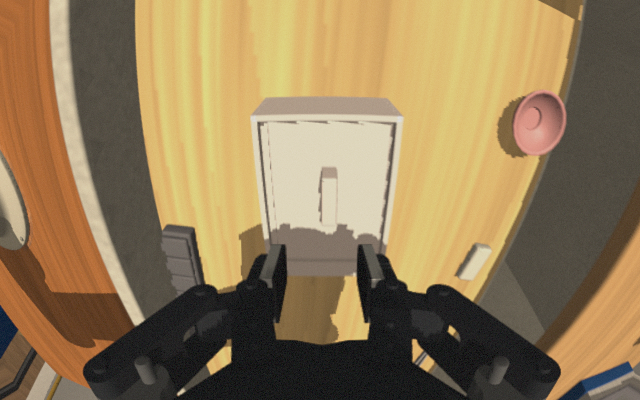

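The wrist view shows the rib at (329,197), roughly between the fingers and about 2 mm toward +x. The pose was a few mm off the command, so I descend in part and recheck.

```bash
python3 -m jog '[{"rotation":[0,0,0],"translation":[1,1,-25],"grip":36},{"rotation":[0,0,0],"translation":[1,1,-50],"grip":36},{"rotation":[0,0,0],"translation":[1,1,-50],"grip":36},{"rotation":[0,0,0],"translation":[1,1,-50],"grip":36}]'
python3 - <<'E'
from h import *
rib=CX+RC.apply([.0015,.010,0]); go([rib[0],rib[1],.068],Rib(0),"grasp"); print(readout.get_obs()["ee_pos"],readout.get_obs()["q"])
E
```

```text
time: 3.85
ee_pos: [0.5471, 0.0837, 0.0931]
tcp_rot: [179.9, 15.0, 96.2]
wrist_force: [0.1, 0.9, 0.9]
opening: 0.0358
grasp_force: 0.0
grasp rot [0.0, 0.1, 0.0] tr [-0.2, -0.4, -25.1]
[0.54712076 0.08367181 0.09312171] [ 16.26431357   7.05762314  -4.03720918  81.50027348 -14.82207994
 100.4292064 ]
```

```bash
python3 -m jog '[{"rotation":[0,0,0],"translation":[0,0,-15],"grip":36},{"rotation":[0,0,0],"translation":[0,0,-23],"grip":36},{"rotation":[0,0,0],"translation":[0,0,-23],"grip":36},{"rotation":[0,0,0],"translation":[0,0,-23],"grip":36},{"rotation":[0,0,0],"translation":[0,0,-23],"grip":2},{"rotation":[0,0,0],"translation":[0,0,-23],"grip":2},{"rotation":[0,0,0],"translation":[0,0,-23],"grip":2},{"rotation":[0,0,0],"translation":[0,0,-23],"grip":2},{"rotation":[0,0,0],"translation":[0,0,-23],"grip":2},{"rotation":[0,0,0],"translation":[0,0,-23],"grip":2}]' 40
python3 - <<'E'
from h import *
o=readout.get_obs(); print(o["ee_pos"],o["tcp_rot"],o["q"])
# plan: tool pose relative to lid at grasp, lid seated pose
p0=np.array(o["ee_pos"]); R0=R.from_euler('xyz',o["tcp_rot"],degrees=True)
L0=CX+RC.apply([.0015,0,.046]); np.savez("g.npz",rel=RC.inv().apply(p0-L0),Rrel=(RC.inv()*R0).as_quat())
foot=L0+RC.apply([0,-.06,0])
for a in [3,6,9,12]:
    Ra=RC*R.from_euler('x',a,degrees=True); p=foot+Ra.apply(RC.inv().apply(p0-foot)); go(p,Ra*RC.inv()*R0,a)
E
```

```text
time: 4.85
ee_pos: [0.5469, 0.0839, 0.0688]
tcp_rot: [179.9, 15.0, 96.2]
wrist_force: [-0.3, 1.3, 6.0]
opening: 0.0089
grasp_force: 41.8
[0.54694231 0.08387843 0.06884007] [179.93128942  15.04337403  96.190508  ] [ 16.28792397   7.55699483  -6.19123588  78.87964131 -14.81744472
 100.43011028]
3 rot [3.0, 0.3, -0.0] tr [0.1, -0.7, 3.7]
6 rot [6.0, 0.6, 0.0] tr [0.2, -1.5, 7.3]
9 rot [8.9, 1.0, 0.0] tr [0.3, -2.5, 10.9]
12 rot [11.9, 1.3, 0.0] tr [0.4, -3.8, 14.4]
```

```bash
python3 -m jog '[{"rotation":[3,0.3,0],"translation":[0,-0.7,4],"grip":2},{"rotation":[6,0.6,0],"translation":[0,-1.3,7.5],"grip":2},{"rotation":[9,1,0],"translation":[0,-2,11],"grip":2},{"rotation":[11,1.2,0],"translation":[0.3,-3,13.5],"grip":2},{"rotation":[11,1.2,0],"translation":[0.3,-3,13.5],"grip":2},{"rotation":[11,1.2,0],"translation":[0.3,-3,13.5],"grip":2}]'
python3 - <<'E'
from h import *
o,rgb,d,i,f=cam("side"); save("s1",cv2.resize(rgb[170:290,250:400],(750,600),interpolation=cv2.INTER_CUBIC))
E
```

```text
time: 5.45
ee_pos: [0.5468, 0.0804, 0.0815]
tcp_rot: [-180.0, 4.1, 96.2]
wrist_force: [-0.2, 0.4, 1.0]
opening: 0.009
grasp_force: 41.1
```

View pics/s1.png

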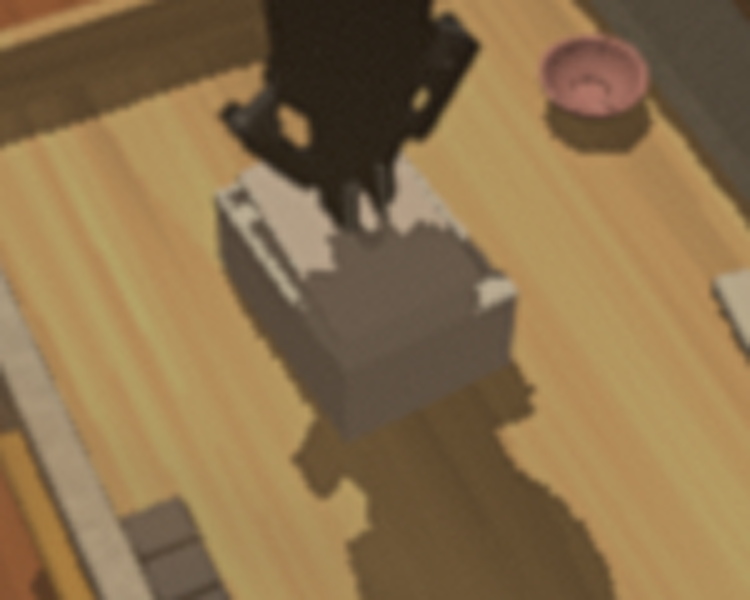

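The crop shows the lid's free end lifted above the rim, with the tucked end still under the lip. Next I draw it out along its plane, then lift.

```bash
python3 -m jog '[{"rotation":[0,0,0],"translation":[-0.5,5,1.2],"grip":2},{"rotation":[0,0,0],"translation":[-1,10,2.2],"grip":2},{"rotation":[0,0,0],"translation":[-1.6,15,3.5],"grip":2},{"rotation":[0,0,0],"translation":[-2.1,20,5],"grip":2},{"rotation":[0,0,0],"translation":[-2.1,20,5],"grip":2},{"rotation":[0,0,0],"translation":[-2.1,20,15],"grip":2},{"rotation":[0,0,0],"translation":[-2.1,20,40],"grip":2},{"rotation":[0,0,0],"translation":[-2.1,20,80],"grip":2},{"rotation":[0,0,0],"translation":[-2.1,20,110],"grip":2},{"rotation":[0,0,0],"translation":[-2.1,20,110],"grip":2}]'
cat >> h.py <<'E'
def tool(lidpos_case,tilt):
    g=np.load("g.npz"); Rl=RC*R.from_euler('x',tilt,degrees=True)
    return CX+RC.apply(np.array(lidpos_case)/1000)+Rl.apply(g["rel"]), Rl*R.from_quat(g["Rrel"])
E
python3 - <<'E'
from h import *
print(readout.get_obs()["q"])
go(*tool([1.5,-100,160],72),"mid")
go(*tool([1.5,-100,160],45),"half")
go(*tool([1.5,-85.2-3+60*np.cos(np.radians(72)),58],72),"place")
E
```

```text
time: 6.5
ee_pos: [0.5464, 0.1009, 0.1973]
tcp_rot: [179.6, 3.9, 96.2]
wrist_force: [-0.5, -0.4, 0.9]
opening: 0.0087
grasp_force: 41.0
[12.4941476   5.11817999  6.37481033 91.26854528 -3.96827332 96.32280359]
mid rot [60.5, 6.9, 0.2] tr [13.3, -133.9, -11.9]
half rot [33.7, 4.0, 0.1] tr [12.5, -127.1, -10.1]
place rot [60.5, 6.9, 0.2] tr [10.0, -103.8, -113.9]
```

```bash
python3 -m jog '[{"rotation":[6.7,0.8,0],"translation":[1,-15,0],"grip":2},{"rotation":[13.4,1.5,0],"translation":[3,-30,0],"grip":2},{"rotation":[20.2,2.3,0],"translation":[5,-45,0],"grip":2},{"rotation":[26.9,3.1,0],"translation":[6,-60,0],"grip":2},{"rotation":[33.6,3.8,0],"translation":[8,-75,0],"grip":2},{"rotation":[40.3,4.6,0.1],"translation":[9,-90,0],"grip":2},{"rotation":[47,5.4,0.1],"translation":[11,-105,-2],"grip":2},{"rotation":[53.8,6.1,0.2],"translation":[13,-120,-4],"grip":2},{"rotation":[60.5,6.9,0.2],"translation":[14.5,-134,-6],"grip":2},{"rotation":[60.5,6.9,0.2],"translation":[14.5,-134,-6],"grip":2},{"rotation":[60.5,6.9,0.2],"translation":[14.5,-134,-6],"grip":2},{"rotation":[60.5,6.9,0.2],"translation":[14.5,-134,-6],"grip":2},{"rotation":[60.5,6.9,0.2],"translation":[14.5,-134,-6],"grip":2}]'
python3 - <<'E'
from h import *
print(readout.get_obs()["q"])
go(*tool([1.5,-100,160],72),"mid")
go(*tool([1.5,-85.2-6+60*np.cos(np.radians(72)),63],72),"preplace")
go(*tool([1.5,-85.2-1+60*np.cos(np.radians(72)),57.5],72),"place")
o,rgb,d,i,f=cam("side"); save("s2",cv2.resize(rgb[120:340,180:480],(800,587),interpolation=cv2.INTER_CUBIC))
E
```

```text
time: 7.8
ee_pos: [0.5594, -0.0323, 0.1879]
tcp_rot: [179.9, -56.7, 96.7]
wrist_force: [0.8, 0.6, -1.1]
opening: 0.0087
grasp_force: 41.0
[-24.63534276  31.33689551  20.57914896 117.55882822  45.6506145
  42.1052056 ]
mid rot [0.2, 0.0, -0.5] tr [0.3, -0.7, -2.5]
preplace rot [0.2, 0.0, -0.5] tr [-2.7, 26.4, -99.5]
place rot [0.2, 0.0, -0.5] tr [-3.2, 31.4, -105.0]
```

View pics/s2.png

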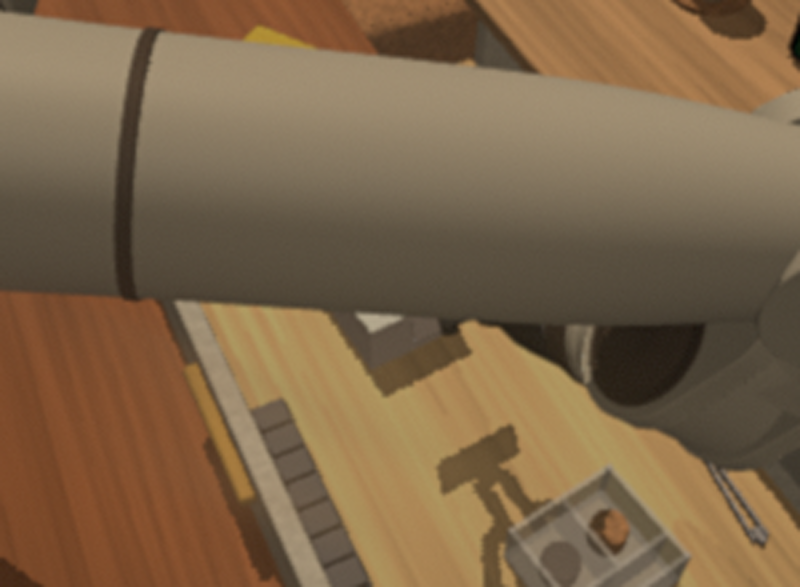

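```bash
cat > kin.py <<'E'
import numpy as np
from scipy.optimize import least_squares
from scipy.spatial.transform import Rotation as R
D=[([-75.401,5.011,10.034,95.099,0,90],[.1389,-.5320,.2310]),
([16.264,7.058,-4.037,81.5,-14.822,100.43],[.5471,.0837,.0931]),
([16.288,7.557,-6.191,78.88,-14.817,100.43],[.5469,.0839,.0688]),
([12.494,5.118,6.375,91.269,-3.968,96.323],[.5464,.1009,.1973]),
([-24.635,31.337,20.579,117.559,45.651,42.105],[.5594,-.0323,.1879])]
def fk(q,k):
    d1,r0,a2,a3,c3,d4,L5,L6=k; q=np.radians(q)
    up=np.array([np.sin(q[1]),0,np.cos(q[1])]); e=q[2]-q[1]
    f=np.array([np.cos(e),0,np.sin(e)]); n=np.array([-np.sin(e),0,np.cos(e)])
    t=e-q[3]; td=np.array([np.cos(t),0,np.sin(t)])  # tool dir at q5=0
    ax=np.array([-np.sin(t),0,np.cos(t)])            # J5 axis
    td5=R.from_rotvec(-ax*q[4]*S).apply(td)
    E=np.array([r0,0,d1])+a2*up; W=E+c3*n+a3*f+np.array([0,d4,0])
    pts=[E,W,W+L5*ax,W+L5*ax+L6*td5]
    return [R.from_euler('z',q[0]).apply(x) for x in pts],R.from_euler('z',q[0]).apply(td5)
best=None
for S in (1,-1):
    s=least_squares(lambda k:np.concatenate([np.r_[(fk(q,k)[0][3]-p)*1e3] for q,p in D]+[(k-[.2,0,.4,.45,0,0,0.1,.25])*.3]),[.2,0,.4,.45,0,0,0.1,.25])
    if best is None or s.cost<best[0]: best=(s.cost,S,s.x,s.fun[:15])
S=best[1]; k=best[2]
if __name__=="__main__":
    print(best[:2],np.round(k,3),np.round(best[3],1)); pts,t=fk(D[-1][0],k); print(np.round(pts,3),t)
E
python3 kin.py
```

```text
(np.float64(0.5789094180567026), -1) [ 0.22   0.018  0.208  0.522  0.043  0.    -0.003  0.285] [-0.2 -0.  -0.1  0.7  0.3 -0.  -0.7 -0.1  0.  -0.1  0.   0.1  0.   0.1
 -0. ]
[[ 0.115 -0.053  0.398]
 [ 0.589 -0.27   0.342]
 [ 0.587 -0.269  0.344]
 [ 0.559 -0.032  0.188]] [-0.09587976  0.8306673  -0.54845138]
```

```bash
python3 -m jog '[{"rotation":[0,0,0],"translation":[-1,9,-30],"grip":2},{"rotation":[0,0,0],"translation":[-2,18,-60],"grip":2},{"rotation":[0,0,0],"translation":[-3,25,-80],"grip":2},{"rotation":[0,0,0],"translation":[-3,27,-90],"grip":2},{"rotation":[0,0,0],"translation":[-3,27,-94],"grip":2},{"rotation":[0,0,0],"translation":[-3,27,-94],"grip":2},{"rotation":[0,0,0],"translation":[-3,27,-94],"grip":2},{"rotation":[0,0,0],"translation":[-3,27,-94],"grip":2}]'
python3 - <<'E'
from h import *
print(readout.get_obs()["q"])
go(*tool([1.5,-85.2-6+60*np.cos(np.radians(72)),63],72),"preplace")
go(*tool([1.5,-85.2-1+60*np.cos(np.radians(72)),57.5],72),"place")
o,rgb,d,i,f=cam("wrist"); save("w2",rgb)
E
```

```text
time: 8.65
ee_pos: [0.5568, -0.0066, 0.0927]
tcp_rot: [-179.8, -56.9, 96.4]
wrist_force: [0.3, -0.0, -1.5]
opening: 0.0087
grasp_force: 41.0
[-22.65160649  31.90655881  10.87172416 105.74397784  46.9628262
  44.46047422]
preplace rot [0.1, -0.1, -0.4] tr [-0.1, 0.8, -4.3]
place rot [0.1, -0.1, -0.4] tr [-0.6, 5.7, -9.8]
```

View pics/w2.png

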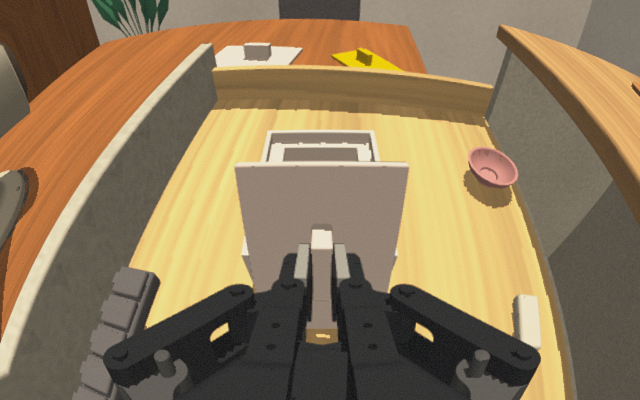

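The wrist view shows the lid upright in the fingers at the rib (322,240), upper edge at row 165, with the open case behind it. Lowering onto the floor.

```bash
python3 -m jog '[{"rotation":[0,0,0],"translation":[0,1,-3],"grip":2},{"rotation":[0,0,0],"translation":[0,2,-5],"grip":2},{"rotation":[0,0,0],"translation":[-0.3,3,-7],"grip":2},{"rotation":[0,0,0],"translation":[-0.5,4,-8.5],"grip":2},{"rotation":[0,0,0],"translation":[-0.5,5,-8.5],"grip":2},{"rotation":[0,0,0],"translation":[-0.5,5,-8.5],"grip":2},{"rotation":[0,0,0],"translation":[-0.5,5,-8.5],"grip":2}]'
python3 - <<'E'
from h import *
go(*tool([1.5,-85.2-0+60*np.cos(np.radians(72)),57],72),"touch")
E
```

```text
time: 9.4
ee_pos: [0.5558, -0.0012, 0.0834]
tcp_rot: [-179.7, -56.9, 96.3]
wrist_force: [-0.2, 0.0, 0.4]
opening: 0.0091
grasp_force: 41.0
touch rot [0.1, -0.2, -0.4] tr [0.2, 1.3, -1.0]
```

```bash
python3 -m jog '[{"rotation":[0,0,0],"translation":[0,0,-1],"grip":2},{"rotation":[0,0,0],"translation":[0,1,-1.5],"grip":2},{"rotation":[0,0,0],"translation":[0,1.5,-2],"grip":2},{"rotation":[0,0,0],"translation":[0,1.5,-2],"grip":2}]'
```

```text
time: 9.8
ee_pos: [0.5558, 0.0003, 0.0813]
tcp_rot: [-179.7, -56.9, 96.3]
wrist_force: [-0.1, -0.4, -0.4]
opening: 0.0088
grasp_force: 41.1
```

```bash
python3 -m jog '[{"rotation":[0,0,0],"translation":[0,0,-1],"grip":2},{"rotation":[0,0,0],"translation":[0,0.5,-1.5],"grip":2},{"rotation":[0,0,0],"translation":[0,0.5,-1.5],"grip":2},{"rotation":[0,0,0],"translation":[0,0.5,-1.5],"grip":2}]'
```

```text
time: 10.2
ee_pos: [0.5559, 0.0005, 0.0811]
tcp_rot: [-179.7, -56.9, 96.3]
wrist_force: [-4.8, -3.7, 9.1]
opening: 0.0086
grasp_force: 42.1
```

```bash
python3 -m jog '[{"rotation":[0,0,0],"translation":[0,0,0],"grip":2},{"rotation":[0,0,0],"translation":[0,0,-1],"grip":2},{"rotation":[0,0,0],"translation":[0,0,-1],"grip":2}]'
```

```text
time: 10.5
ee_pos: [0.556, 0.0006, 0.081]
tcp_rot: [-179.8, -57.0, 96.2]
wrist_force: [-5.7, -4.9, 15.3]
opening: 0.0088
grasp_force: 42.6
```

```bash
python3 -m jog '[{"rotation":[0,0,0],"translation":[0,0,1.5],"grip":2},{"rotation":[0,0,0],"translation":[0,0,2],"grip":2},{"rotation":[0,0,0],"translation":[0,0,2],"grip":14},{"rotation":[0,0,0],"translation":[0,0,2],"grip":22},{"rotation":[0,0,0],"translation":[0,0,2],"grip":30},{"rotation":[0,0,0],"translation":[0,0,2],"grip":30},{"rotation":[0,0,0],"translation":[0,0,2],"grip":30},{"rotation":[0,0,0],"translation":[1,-8,7],"grip":30},{"rotation":[0,0,0],"translation":[3,-25,18],"grip":30},{"rotation":[0,0,0],"translation":[6,-50,35],"grip":30},{"rotation":[0,0,0],"translation":[10,-80,60],"grip":30},{"rotation":[0,0,0],"translation":[10,-80,60],"grip":30},{"rotation":[0,0,0],"translation":[10,-80,60],"grip":30}]'
python3 - <<'E'
from h import *
o,rgb,d,i,f=cam("wrist"); save("w3",rgb)
o,rgb,d,i,f=cam("top"); np.savez("top1.npz",rgb=rgb,d=d)
E
```

```text
time: 11.8
ee_pos: [0.5662, -0.0803, 0.1389]
tcp_rot: [-179.8, -56.9, 96.3]
wrist_force: [-0.0, 0.2, -0.6]
opening: 0.0302
grasp_force: 0.0
```

View pics/w3.png

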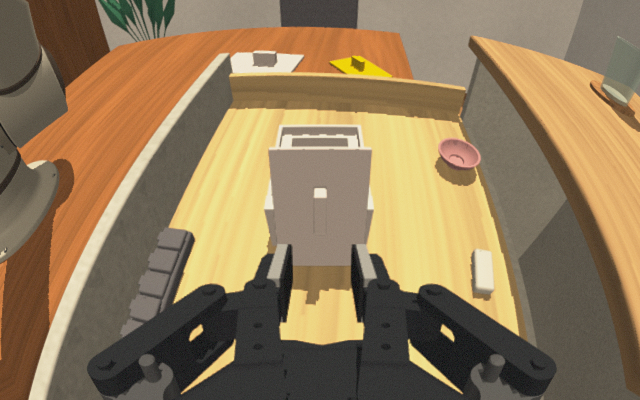

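The lid leans steeply against the case, rib out at (320,193), released. Now I raise the arm, turn it for the top-edge grasp, and measure the lid.

```bash
cat >> h.py <<'E'
def edge(lidorg,tilt,yl,back=0,yaw=CY,off=0):  # tool pose gripping bare edge: lid origin in world, TCP at lid y=yl mm
    Rl=R.from_euler('z',yaw,degrees=True)*R.from_euler('x',tilt,degrees=True)
    p=np.array(lidorg)+Rl.apply([0,(yl+back)/1000,.0025])
    return p, Rl*R.from_euler('x',-90,degrees=True)*R.from_euler('x',180,degrees=True)
E
python3 - <<'E'
from h import *
L=CX+RC.apply([.0015,-.0852+.06*np.cos(np.radians(72)),.06*np.sin(np.radians(72))]); print(L)
p,Rt=edge(L,72,32,90); print(p,Rt.as_euler('xyz',degrees=True)); go(p,Rt,"pre")
E
```

```text
[0.55519035 0.00709291 0.06906339]
[0.55137555 0.04220874 0.18586483] [162.    0.    6.2]
pre rot [-61.4, 25.0, -90.2] tr [-14.2, 121.1, 47.7]
```

```bash
python3 -m jog '[{"rotation":[0,0,0],"translation":[0,-20,45],"grip":30},{"rotation":[-4,1.7,-6],"translation":[0,-10,90],"grip":30},{"rotation":[-8,3.3,-12],"translation":[0,0,120],"grip":34},{"rotation":[-12.3,5,-18],"translation":[-3,24,130],"grip":40},{"rotation":[-16.4,6.7,-24],"translation":[-4,32,130],"grip":40},{"rotation":[-20.5,8.3,-30],"translation":[-5,40,130],"grip":40},{"rotation":[-24.6,10,-36],"translation":[-6,48,130],"grip":40},{"rotation":[-28.7,11.7,-42],"translation":[-7,56,130],"grip":40},{"rotation":[-32.7,13.3,-48],"translation":[-8,64,130],"grip":40},{"rotation":[-36.8,15,-54],"translation":[-9,72,130],"grip":40},{"rotation":[-40.9,16.7,-60],"translation":[-10,80,130],"grip":40},{"rotation":[-45,18.3,-66],"translation":[-11,88,130],"grip":40},{"rotation":[-49,20,-72],"translation":[-12,96,130],"grip":40},{"rotation":[-53.2,21.7,-78],"translation":[-13,104,130],"grip":40},{"rotation":[-57.3,23.3,-84],"translation":[-14,112,130],"grip":40},{"rotation":[-61.4,25,-90.2],"translation":[-14,121,130],"grip":40},{"rotation":[-61.4,25,-90.2],"translation":[-14,121,130],"grip":40},{"rotation":[-61.4,25,-90.2],"translation":[-14,121,130],"grip":40},{"rotation":[-61.4,25,-90.2],"translation":[-14,121,130],"grip":40}]'
python3 - <<'E'
from h import *
print(np.round(readout.get_obs()["q"],1))
for n in ["top","side","wrist"]:
    o,rgb,d,i,f=cam(n); 
    if n=="wrist": save("w4",rgb)
    v,u=np.mgrid[:400,:640]
    if n=="wrist":
        Tt=np.eye(4); Tt[:3,:3]=R.from_euler('xyz',o["tcp_rot"],degrees=True).as_matrix(); Tt[:3,3]=o["ee_pos"]; T=Tt@np.array(i["tool_from_camera"])
        a=u-i["cx"]; b=v-i["cy"]; r=np.hypot(a,b)+1e-9; th=np.minimum(r/f,1.5); P=np.stack([a/r*np.tan(th)*d,b/r*np.tan(th)*d,d],-1)
    else:
        T=np.array(i["extrinsics"]); P=np.stack([(u-i["cx"])/f*d,(v-i["cy"])/f*d,d],-1)
    P=P@T[:3,:3].T+T[:3,3]
    C=RC.inv().apply((P-CX).reshape(-1,3))*1000
    ok=(d.ravel()>0)&(abs(C[:,0])<55)&(C[:,1]>-100)&(C[:,1]<-20)&(C[:,2]>20)&(C[:,2]<135)
    q=C[ok]; hi=q[q[:,2]>75]
    print(n,len(q),len(hi),np.round(np.percentile(hi,[2,50,98],axis=0),1).tolist() if len(hi) else "")
    m=q[(q[:,1]<-48)&(abs(q[:,0])>12)&(abs(q[:,0])<36)&((q[:,2]>65)|(q[:,1]<-72))]
    if len(m)>20:
        A=np.c_[m[:,2],np.ones(len(m)),m[:,0]]; s=np.linalg.lstsq(A,m[:,1],rcond=None)[0]; print("  y=",np.round(s,3),"angle",90-np.degrees(np.arctan(s[0])),len(m),"res",np.std(A@s-m[:,1]))
    t=q[q[:,2]>q[:,2].max()-6]; print("  top",np.round([t[:,0].min(),t[:,0].max(),np.median(t[:,1]),np.percentile(q[:,2],99)],1))
E
```

```text
time: 13.8
ee_pos: [0.5572, 0.0081, 0.2687]
tcp_rot: [163.4, -0.0, 9.3]
wrist_force: [-0.5, 0.6, -0.6]
opening: 0.0398
grasp_force: 0.0
[  9.2   5.8  13.8  98.  -16.6 179.9]
top 0 0 Traceback (most recent call last):
  File "<stdin>", line 20, in <module>
    return umr_maximum(a, axis, None, out, keepdims, initial, where)
ValueError: zero-size array to reduction operation maximum which has no identity
```

J6 ran to its limit, so I use the half-turned grasp instead and unwind about the tool axis, settling above the lid.

Run:
```python
from h import *
L=CX+RC.apply([.0015,-.0852+.06*np.cos(np.radians(72)),.06*np.sin(np.radians(72))])
p,Rt=edge(L,72,32,90); p[2]=.27; go(p,Rt*R.from_euler('z',179,degrees=True),"a"); go(p,Rt*R.from_euler('z',180,degrees=True),"b")
```

```text
a rot [-7.2, 52.5, 170.0] tr [-5.8, 34.3, 1.0]
b rot [-7.1, 52.2, 169.1] tr [-5.8, 34.3, 1.0]
```

```bash
python3 -m jog '[{"rotation":[-1.8,13,43],"translation":[0,10,0],"grip":40},{"rotation":[-1.8,13,43],"translation":[0,20,0],"grip":40},{"rotation":[-3.6,26.5,86],"translation":[-3,30,0],"grip":40},{"rotation":[-3.6,26.5,86],"translation":[-6,34,1],"grip":40},{"rotation":[-3.6,26.5,86],"translation":[-6,34,1],"grip":40},{"rotation":[-3.6,26.5,86],"translation":[-6,34,1],"grip":40},{"rotation":[-3.6,26.5,86],"translation":[-6,34,1],"grip":40},{"rotation":[-3.6,26.5,86],"translation":[-6,34,1],"grip":40},{"rotation":[-3.6,26.5,86],"translation":[-6,34,1],"grip":40},{"rotation":[-3.6,26.5,86],"translation":[-6,34,1],"grip":40},{"rotation":[-3.6,26.5,86],"translation":[-6,34,1],"grip":40},{"rotation":[-3.6,26.5,86],"translation":[-6,34,1],"grip":40},{"rotation":[-3.6,26.5,86],"translation":[-6,34,1],"grip":40}]'
python3 - <<'E'
from h import *
L=CX+RC.apply([.0015,-.0852+.06*np.cos(np.radians(72)),.06*np.sin(np.radians(72))])
p,Rt=edge(L,72,32,90); p[2]=.27; go(p,Rt*R.from_euler('z',180,degrees=True),"b"); print(np.round(readout.get_obs()["q"],1))
E
```

```text
time: 15.15
ee_pos: [0.5514, 0.0417, 0.2701]
tcp_rot: [-179.0, 16.8, 99.2]
wrist_force: [-0.0, -1.1, 0.3]
opening: 0.04
grasp_force: 0.0
b rot [-3.6, 25.8, 83.2] tr [-0.0, 0.5, -0.1]
[ 12.9   7.4  15.7 100.4 -16.7  94.1]
```

```bash
python3 -m jog '[{"rotation":[-3.6,25.8,83.2],"translation":[0,0,0],"grip":40},{"rotation":[-3.6,25.8,83.2],"translation":[0,0,0],"grip":40},{"rotation":[-3.6,25.8,83.2],"translation":[0,0,0],"grip":40},{"rotation":[-3.6,25.8,83.2],"translation":[0,0,0],"grip":40},{"rotation":[-3.6,25.8,83.2],"translation":[0,0,0],"grip":40},{"rotation":[-3.6,25.8,83.2],"translation":[0,0,0],"grip":40},{"rotation":[-3.6,25.8,83.2],"translation":[0,0,0],"grip":40},{"rotation":[-3.6,25.8,83.2],"translation":[0,0,0],"grip":40},{"rotation":[-3.6,25.8,83.2],"translation":[0,0,0],"grip":40},{"rotation":[-3.6,25.8,83.2],"translation":[0,0,0],"grip":40},{"rotation":[-3.6,25.8,83.2],"translation":[0,0,0],"grip":40},{"rotation":[-3.6,25.8,83.2],"translation":[0,0,0],"grip":40}]'
cat > meas.py <<'E'
from h import *
print(np.round(readout.get_obs()["q"],1))
for n in ["top","side","wrist"]:
    o,rgb,d,i,f=cam(n); v,u=np.mgrid[:400,:640]
    if n=="wrist":
        save("w4",rgb); print(np.round(o["ee_pos"],4),np.round(o["tcp_rot"],2))
        Tt=np.eye(4); Tt[:3,:3]=R.from_euler('xyz',o["tcp_rot"],degrees=True).as_matrix(); Tt[:3,3]=o["ee_pos"]; T=Tt@np.array(i["tool_from_camera"])
        a=u-i["cx"]; b=v-i["cy"]; r=np.hypot(a,b)+1e-9; th=np.minimum(r/f,1.5); P=np.stack([a/r*np.tan(th)*d,b/r*np.tan(th)*d,d],-1)
    else:
        T=np.array(i["extrinsics"]); P=np.stack([(u-i["cx"])/f*d,(v-i["cy"])/f*d,d],-1)
    P=P@T[:3,:3].T+T[:3,3]
    C=RC.inv().apply((P-CX).reshape(-1,3))*1000
    ok=(d.ravel()>0)&(abs(C[:,0])<55)&(C[:,1]>-105)&(C[:,1]<-20)&(C[:,2]>10)&(C[:,2]<125)
    q=C[ok]; hi=q[q[:,2]>75]
    print(n,len(q),len(hi))
    if len(hi)<10: continue
    print("  hi pct",np.round(np.percentile(hi,[2,50,98],axis=0),1).tolist())
    m=q[(abs(q[:,0])>12)&(abs(q[:,0])<36)&((q[:,2]>65)|(q[:,1]<-72))]
    A=np.c_[m[:,2],np.ones(len(m)),m[:,0]]; s=np.linalg.lstsq(A,m[:,1],rcond=None)[0]; print("  y=",np.round(s,3),"angle",90-np.degrees(np.arctan(s[0])),len(m),"res",np.std(A@s-m[:,1]))
    t=hi[hi[:,2]>107]; 
    if len(t): print("  top",len(t),np.round([t[:,0].min(),t[:,0].max(),np.median(t[:,1]),t[:,2].max()],1))
E
python3 meas.py
```

```text
time: 16.35
ee_pos: [0.5516, 0.0418, 0.2698]
tcp_rot: [-161.9, 0.0, -173.9]
wrist_force: [0.2, -0.7, -0.1]
opening: 0.0398
grasp_force: 0.0
[ 13.4   7.5  15.5 100.4 -17.9   7.7]
top 0 0
side 1441 548
  hi pct [[-37.8, -81.9, 75.7], [-1.0, -58.8, 95.5], [39.4, -49.3, 115.7]]
  y= [  0.331 -90.306  -0.   ] angle 71.67852816473302 641 res 1.4712169802843853
  top 140 [-39.   41.  -53.1 117.8]
[0.5516 0.0417 0.2697] [-1.6194e+02  1.0000e-02 -1.7385e+02]
wrist 3688 874
  hi pct [[-37.8, -78.7, 77.7], [-0.4, -52.9, 113.2], [38.9, -47.7, 117.1]]
  y= [ 3.5300e-01 -9.1542e+01  4.0000e-03] angle 70.56849144947748 504 res 1.3021502094700557
  top 505 [-38.1  41.8 -50.3 118.3]
```

View pics/w4.png

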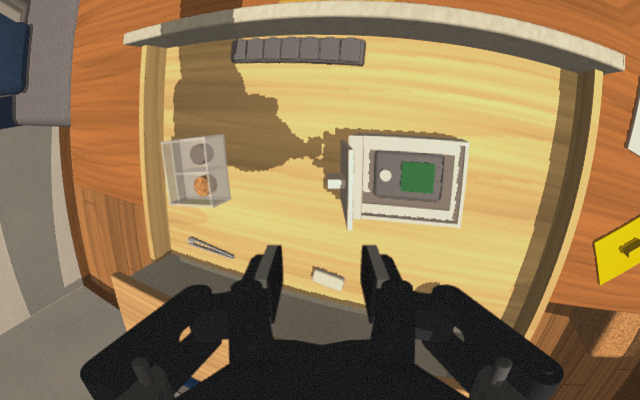

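The wrist view shows the lid standing against the case, upper edge at column 350 and rib at (335,183), with the divider box at (197,170). It measures 71.5° and sits where planned.

Run:
```python
from h import *
L=CX+RC.apply([.001,-.0853+.06*np.cos(np.radians(71.7)),.06*np.sin(np.radians(71.7))])
for b in (40,15,0):
    p,Rt=edge(L,71.7,32,b); go(p,Rt*R.from_euler('z',180,degrees=True),b)
```

```text
40 rot [-0.2, -0.0, 0.0] tr [0.9, -14.4, -131.6]
15 rot [-0.2, -0.0, 0.0] tr [1.7, -22.2, -155.3]
0 rot [-0.2, -0.0, 0.0] tr [2.2, -26.9, -169.6]
```

```bash
python3 -m jog '[{"rotation":[0,0,0],"translation":[0,-5,-45],"grip":40},{"rotation":[0,0,0],"translation":[0.5,-10,-90],"grip":40},{"rotation":[0,0,0],"translation":[1,-14,-120],"grip":40},{"rotation":[0,0,0],"translation":[1,-14.5,-132],"grip":40},{"rotation":[0,0,0],"translation":[1,-14.5,-132],"grip":40},{"rotation":[0,0,0],"translation":[1.5,-19,-145],"grip":40},{"rotation":[0,0,0],"translation":[2,-23,-157],"grip":40},{"rotation":[0,0,0],"translation":[2,-26,-167],"grip":40},{"rotation":[0,0,0],"translation":[2,-27,-169.5],"grip":40},{"rotation":[0,0,0],"translation":[2,-27,-169.5],"grip":40},{"rotation":[0,0,0],"translation":[2,-27,-169.5],"grip":40}]'
python3 - <<'E'
from h import *
L=CX+RC.apply([.001,-.0853+.06*np.cos(np.radians(71.7)),.06*np.sin(np.radians(71.7))])
p,Rt=edge(L,71.7,32,0); go(p,Rt*R.from_euler('z',180,degrees=True),0)
E
```

```text
time: 17.6
ee_pos: [0.5538, 0.0148, 0.1006]
tcp_rot: [-161.9, -0.0, -173.6]
wrist_force: [-0.3, 0.0, 0.1]
opening: 0.0401
grasp_force: 0.0
0 rot [-0.2, -0.1, -0.2] tr [-0.0, 0.1, -0.5]
```

```bash
python3 -m jog '[{"rotation":[0,0,0],"translation":[0,0,0],"grip":1},{"rotation":[0,0,0],"translation":[0,0,0],"grip":1},{"rotation":[0,0,0],"translation":[0,0,0],"grip":1},{"rotation":[0,0,0],"translation":[0,0,0],"grip":1},{"rotation":[0,0,0],"translation":[0,0,0],"grip":1},{"rotation":[0,0,0],"translation":[0,0,0],"grip":1},{"rotation":[0,0,0],"translation":[0,0,0],"grip":1},{"rotation":[0,0,0],"translation":[0,0,5],"grip":1},{"rotation":[0,0,0],"translation":[0,0,20],"grip":1},{"rotation":[0,0,0],"translation":[0,-5,50],"grip":1},{"rotation":[0,0,0],"translation":[0,-10,85],"grip":1},{"rotation":[0,0,0],"translation":[0,-10,95],"grip":1},{"rotation":[0,0,0],"translation":[0,-10,95],"grip":1},{"rotation":[0,0,0],"translation":[0,-10,95],"grip":1}]' 40
cat >> h.py <<'E'
BX=np.array([.5898,-.2415,.012]); BY=9.4; RB=R.from_euler('z',BY,degrees=True)
def slot(h,tilt=90,yl=32,dx=0,dy=0):  # lid foot h mm above slot bottom
    foot=BX+RB.apply([dx/1000,-.034+dy/1000,.004+h/1000]); Rl=RB*R.from_euler('x',tilt,degrees=True)
    org=foot-Rl.apply([0,-.06,.0025]); p,Rt=edge(org,tilt,yl,yaw=BY); return p,Rt*R.from_euler('z',180,degrees=True)
E
python3 - <<'E'
from h import *
print(np.round(readout.get_obs()["q"],1)); 
for h in (90,55,20,0): go(*slot(h),h)
E
```

```text
time: 19.0
ee_pos: [0.5535, 0.0048, 0.1944]
tcp_rot: [-161.9, -0.1, -173.6]
wrist_force: [0.0, 0.4, -1.3]
opening: 0.0044
grasp_force: 41.8
[  9.7   4.9   4.4  90.6 -18.    3.5]
90 rot [17.9, 2.4, 3.0] tr [41.9, -279.9, 3.6]
55 rot [17.9, 2.4, 3.0] tr [41.9, -279.9, -31.4]
20 rot [17.9, 2.4, 3.0] tr [41.9, -279.9, -66.4]
0 rot [17.9, 2.4, 3.0] tr [41.9, -279.9, -86.4]
```

```bash
python3 -m jog '[{"rotation":[2.5,0.3,0.4],"translation":[5,-30,4],"grip":1},{"rotation":[5,0.7,0.8],"translation":[10,-65,4],"grip":1},{"rotation":[7.5,1,1.3],"translation":[16,-105,4],"grip":1},{"rotation":[10,1.4,1.7],"translation":[22,-145,4],"grip":1},{"rotation":[13,1.8,2.2],"translation":[28,-185,4],"grip":1},{"rotation":[16,2.2,2.7],"translation":[34,-225,4],"grip":1},{"rotation":[17.9,2.4,3],"translation":[39,-260,4],"grip":1},{"rotation":[17.9,2.4,3],"translation":[42,-280,4],"grip":1},{"rotation":[17.9,2.4,3],"translation":[42,-280,4],"grip":1},{"rotation":[17.9,2.4,3],"translation":[42,-280,4],"grip":1},{"rotation":[17.9,2.4,3],"translation":[42,-280,4],"grip":1},{"rotation":[17.9,2.4,3],"translation":[42,-280,4],"grip":1}]'
python3 - <<'E'
from h import *
o,rgb,d,i,f=cam("wrist"); save("w5",rgb)
go(*slot(90),90)
v,u=np.mgrid[:400,:640]
for n in ["wrist","side","top"]:
    if n!="wrist": o,rgb,d,i,f=cam(n); T=np.array(i["extrinsics"]); P=np.stack([(u-i["cx"])/f*d,(v-i["cy"])/f*d,d],-1)
    else:
        Tt=np.eye(4); Tt[:3,:3]=R.from_euler('xyz',o["tcp_rot"],degrees=True).as_matrix(); Tt[:3,3]=o["ee_pos"]; T=Tt@np.array(i["tool_from_camera"])
        a=u-i["cx"]; b=v-i["cy"]; r=np.hypot(a,b)+1e-9; th=np.minimum(r/f,1.5); P=np.stack([a/r*np.tan(th)*d,b/r*np.tan(th)*d,d],-1)
    if n=="side": save("s5",cv2.resize(rgb[180:400,300:600],(800,587),interpolation=cv2.INTER_CUBIC))
    P=P@T[:3,:3].T+T[:3,3]; C=RB.inv().apply((P-BX).reshape(-1,3))*1000; ok=d.ravel()>0
    b=C[ok&(abs(C[:,0])<65)&(abs(C[:,1])<60)&(C[:,2]>42)&(C[:,2]<53)]
    if len(b)>20: r=cv2.minAreaRect(b[:,:2].astype(np.float32)); print(n,"box rim",len(b),np.round(r[0],1),np.round(r[1],1),round(r[2],1))
    l=C[ok&(abs(C[:,0])<50)&(C[:,1]>-75)&(C[:,1]<0)&(C[:,2]>85)&(C[:,2]<180)]
    if len(l)>20: print("  lid",len(l),np.round(np.percentile(l,[1,10,50,90,99],axis=0),1).tolist())
E
```

```text
time: 20.2
ee_pos: [0.5957, -0.2739, 0.1992]
tcp_rot: [180.0, 0.0, -170.5]
wrist_force: [-0.4, -0.3, -0.5]
opening: 0.0045
grasp_force: 41.7
90 rot [0.0, 0.0, -0.1] tr [-0.4, -1.0, -1.4]
wrist box rim 2705 [0.  0.7] [105.   94.8] 0.0
  lid 770 [[-39.1, -53.4, 106.1], [-38.7, -51.3, 142.1], [-3.8, -42.4, 163.7], [-3.3, -32.5, 175.7], [-2.9, -30.5, 179.4]]
side box rim 579 [-0.7  0.2] [ 95.4 105.4] 89.6
  lid 417 [[-39.2, -54.3, 97.2], [-38.1, -50.1, 106.3], [-11.7, -35.8, 147.4], [2.7, -34.9, 172.8], [37.1, -31.5, 179.2]]
top box rim 586 [0.5 0. ] [ 96.5 104.7] 89.9
  lid 810 [[-37.9, -33.3, 96.3], [-31.6, -32.2, 105.1], [-0.9, -31.2, 139.7], [33.0, -30.3, 169.9], [40.8, -29.6, 177.1]]
```

View pics/w5.png

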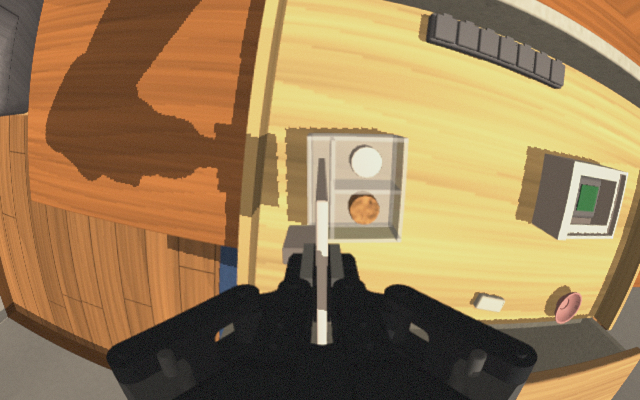

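The wrist view shows the lid vertical in the fingers at column 322, above the narrow slot of the clear box (307–405, 135–240). The box rim and lid agree with plan within 1 mm, so I lower it.

```bash
python3 -m jog '[{"rotation":[0,0,0],"translation":[0,-1,-15],"grip":1},{"rotation":[0,0,0],"translation":[0,-1,-30],"grip":1},{"rotation":[0,0,0],"translation":[0,-1,-40],"grip":1},{"rotation":[0,0,0],"translation":[0,-1,-50],"grip":1},{"rotation":[0,0,0],"translation":[0,-1,-60],"grip":1},{"rotation":[0,0,0],"translation":[0,-1,-70],"grip":1},{"rotation":[0,0,0],"translation":[0,-1,-78],"grip":1},{"rotation":[0,0,0],"translation":[0,-1,-84],"grip":1},{"rotation":[0,0,0],"translation":[0,-1,-87],"grip":1},{"rotation":[0,0,0],"translation":[0,-1,-88],"grip":1},{"rotation":[0,0,0],"translation":[0,-1,-88],"grip":1},{"rotation":[0,0,0],"translation":[0,-1,-88],"grip":1}]'
python3 - <<'E'
from h import *
go(*slot(0),0)
E
```

```text
time: 21.55
ee_pos: [0.5958, -0.2763, 0.1116]
tcp_rot: [-180.0, 0.0, -170.6]
wrist_force: [-0.2, 0.0, -0.9]
opening: 0.0043
grasp_force: 41.8
0 rot [0.0, 0.0, -0.0] tr [-0.5, 1.3, -3.6]
```

```bash
python3 -m jog '[{"rotation":[0,0,0],"translation":[0,1,-1],"grip":1},{"rotation":[0,0,0],"translation":[0,1,-2],"grip":1},{"rotation":[0,0,0],"translation":[0,1,-2.7],"grip":1},{"rotation":[0,0,0],"translation":[0,1,-2.7],"grip":1},{"rotation":[0,0,0],"translation":[0,1,-2.7],"grip":1}]'
```

```text
time: 22.05
ee_pos: [0.5956, -0.2752, 0.1084]
tcp_rot: [-180.0, 0.0, -170.6]
wrist_force: [0.6, 0.1, -0.2]
opening: 0.0045
grasp_force: 41.9
```

```bash
python3 -m jog '[{"rotation":[0,0,0],"translation":[0,0,-0.8],"grip":1},{"rotation":[0,0,0],"translation":[0,0,-0.8],"grip":1},{"rotation":[0,0,0],"translation":[0,0,0],"grip":10},{"rotation":[0,0,0],"translation":[0,0,0],"grip":20},{"rotation":[0,0,0],"translation":[0,0,0],"grip":40},{"rotation":[0,0,0],"translation":[0,0,0],"grip":70},{"rotation":[0,0,0],"translation":[0,0,0],"grip":70},{"rotation":[0,0,0],"translation":[0,0,0],"grip":70},{"rotation":[0,0,0],"translation":[0,0,10],"grip":70},{"rotation":[0,0,0],"translation":[0,0,40],"grip":70},{"rotation":[0,0,0],"translation":[0,0,80],"grip":70},{"rotation":[0,0,0],"translation":[0,0,120],"grip":70},{"rotation":[0,0,0],"translation":[0,0,120],"grip":70},{"rotation":[0,0,0],"translation":[0,0,120],"grip":70},{"rotation":[0,0,0],"translation":[0,0,120],"grip":70}]'
python3 - <<'E'
from h import *
v,u=np.mgrid[:400,:640]
for n in ["side","top"]:
    o,rgb,d,i,f=cam(n); T=np.array(i["extrinsics"]); P=np.stack([(u-i["cx"])/f*d,(v-i["cy"])/f*d,d],-1)
    if n=="side": save("s6",cv2.resize(rgb[120:400,250:630],(800,589),interpolation=cv2.INTER_CUBIC))
    P=P@T[:3,:3].T+T[:3,3]; C=RB.inv().apply((P-BX).reshape(-1,3))*1000; ok=d.ravel()>0
    l=C[ok&(abs(C[:,0])<55)&(C[:,1]>-90)&(C[:,1]<30)&(C[:,2]>55)&(C[:,2]<150)]
    if len(l)>20: print(n,"lid",len(l),np.round(np.percentile(l,[1,10,50,90,99],axis=0),1).tolist())
E
```

```text
time: 23.55
ee_pos: [0.5955, -0.2751, 0.2278]
tcp_rot: [180.0, -0.0, -170.6]
wrist_force: [-0.0, -0.1, -1.0]
opening: 0.0698
grasp_force: 0.0
side lid 338 [[-39.5, -67.2, 56.3], [-38.0, -61.8, 66.0], [-3.7, -52.5, 92.0], [25.2, -47.1, 123.4], [38.8, -42.6, 125.0]]
top lid 812 [[-38.0, -53.5, 56.4], [-31.3, -50.0, 62.9], [-0.6, -45.4, 93.2], [32.8, -40.4, 120.9], [40.7, -38.3, 124.6]]
```

View pics/s6.png

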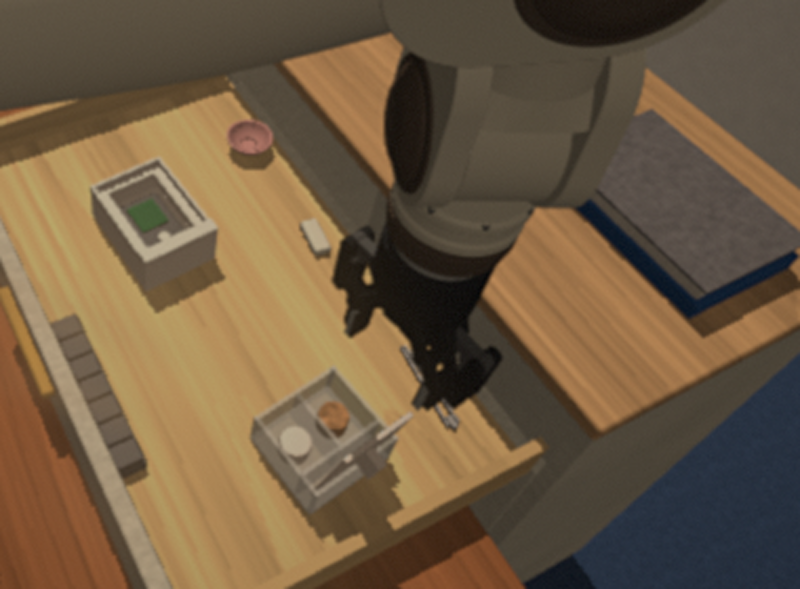

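The lid stands in the narrow slot (crop about (365,450)), leaning roughly 12°. Its top is about 121 mm above the box underside, so it is at the bottom. The tray, dish, eraser and tweezer have not moved, and the gripper is clear.

```bash
python3 -c "
from workcell import bot; print(bot.job_done())"
```

```text
the job is handed in; nothing more can be done
None
```

I handed the job in: the lid was tipped out from under the lip, leaned against the case, then regripped by its bare edge and stood in the divider slot. At the last camera check it was released at the slot bottom, leaning about 12°, with the other objects in place; no verdict was returned.

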